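# Refit and latch the cover of the dust filter box

### The arm

A 6-joint arm with a two-finger parallel gripper is mounted at the origin on a cart in front of the work surface, level with it; the furniture and walls round the work are solid. World frame = base frame: x ahead of the robot, y to its left, z up, the work surface at z = 0. Lengths are in m, angles in rad, forces in N, time in s.
With the tool pointing down it reaches from about 0.35 to 0.775 m from the base axis. Payload 5.5 kg.
Tool frame: the origin (TCP) lies at the very end of the fingers, on their centre line; the grasp point (between the pads) lies env.pinch_z behind it (env.pinch_z is the distance from the TCP to the grasp point, in m); z points along the fingers, y is the line along which they close (so a half turn about z gives the same grasp; the last joint's range is limited). The gripper opens to 85 mm and grips with 20 to 120 N. Pads are 22 mm wide; open, the fingers measure 114 mm over their backs; the gripper's body (76 mm by 85 mm) begins 54 mm behind the grasp point. The pads swing forward as they close: fully open they stand 13 mm farther back than shut.
Start: joints at [0.998, 0.313, 0.046, 1.304, 0, 1.431], TCP at [0.241, 0.522, 0.231] pointing down, gripper open.
Joint ranges: [-2.76, 2.76], [-0.86, 1.69], [-1.03, 1.26], [-2.2, 2.34], [-1.47, 1.5], [-3.14, 3.14]. Speed limits (rad/s): [2.57, 2.57, 3.14, 3.14, 3.14, 3.14].

### API

Orientations are given as a unit quaternion [w, x, y, z].
In Python, from workcell import env, eyes gives the robot as it stands.
- The arm moves only by the shell command python3 -m jog 'ROWS' [FORCE]. ROWS is JSON, one flat list of numbers, 7 for each row, row after row: the shift along the world's x, y, z as a fraction of full scale, then the turn, a rotation vector about the world's x, y, z as a fraction of full scale, then the opening, from -1 (shut) to 1 (fully open), so that 0 is half open. A call has 1 to 12 rows; each row is the pose to reach, as a shift and turn from the pose commanded when the call began, turning the shorter way round; what a row does not reach only later rows make up. Full scale, the value 1, is 20 cm for a shift and pi rad for a turn. A row lasts 1/12 s, in which the tool goes at most 41.7 mm and 7.16 degrees, less where a joint would pass 70% of its speed; a pose out of reach is approached as far as the arm can. A call with a number of a shift or a turn outside -1 to 1 is refused whole. A call with a gripper value outside its range is refused whole. The fingers move at their own pace and stop on an object; FORCE is the grip in N (left out, the last holds). Time passes only in rows, so rows that repeat a pose let the fingers close. It gives the time, the measured TCP pose, the force, the opening and the grip force at its end, in the units of the state.
- env.get_state(): the state, without advancing time (a new reading comes with each control period).
- eyes.read_camera(name): name is "scene" or "top" or "wrist"; returns (picture, depth): 384x512x3 uint8, red, green, blue; 384x512 float32, m along the optical axis (not along the pixel's ray), 0 where there is no reading.
- eyes.calibration(name): a dict with "fx", "fy", "cx", "cy" (pixels), "R" (3x3) and "t" (3): a world point X has camera coordinates R X + t; the wrist camera has in their place "tool_from_camera" (4x4, takes a point from camera to tool coordinates, whose origin is the TCP and whose axes are the flange's). Camera axes: x right, y down, z forward; pixel columns grow to the right and rows downward; lengths in m; the calibration is good to about 2 mm. A picture is of the moment at which its call begins: read the wrist's pose just before it. calibration takes no time and is no camera call.
- env.hand_in(): hands the job in; it is judged then, once.
The state is a dict: "clock": time; "joint_pos": joint angles; "qvel": joint speeds; "tau": joint torques, N m; "tcp_pos": TCP position; "orientation": TCP orientation; "wrist_force": force on the tool from outside, world axes, zero at the start; "ft_torque": the same for the moment, N m; "finger_gap": finger opening in m; "grip_force": force on a finger pad.
Only numpy, scipy, OpenCV 4.12 (cv2) and the standard library are available. Lean on these libraries where they do the work, as an engineer would, in place of code of your own. Each camera call takes 0.05 s, during which the arm holds its last target. There are 200 camera calls.

### The job

Refit the loose metal cover on the dust filter box: hold it by its handle, tilt it so that its lip hooks under the ledge on the far side of the box, then swing the near side down until the cover sits flat and fully home inside the rim; lower it, do not let it drop. Then turn the latch at the front of the box over the cover as far as it goes and let go. Leave the jar, the iron club head and the caliper where they are.

Things in the scene. Friction and masses are not known exactly. Their poses are not given: they have to be found in the camera images.
- filter_box: Grey open-topped box fixed on the bench, 162 x 125 x 61 mm (x, y, z). Origin: on the bench, under the centre of the seated cover plate; z up, +x from the latch (front, near the robot) to the ledge (far). Yaw within 0.3 rad. Inner wall faces: front x = -64, rear x = 86, sides y = +-56.5 mm; wall tops z = 61. Four flat feet reach y = +-82. Fits the 142 mm cover only tilted, lip first and low.
- ledge_edge (a point): Middle of the ledge's lower front edge, (65, 0, 57) mm in the box frame; axes as the box. The ledge (z 57 to 61) juts from the rear wall over the opening, full width, x 65 to 92. Below it, between the side seats, space is free down to z = 40.
- seat (a point): Centre of the seat plane, (0, 0, 50) mm in the box frame; axes as the box. The plate rests on black strips whose tops are at z = 50: along the sides (|y| 43 to 56, x -64 to 66) and the front (x -64 to -55). Seated, the cover's origin is here, with 4 mm of play each way in x and y; its top is 3 mm below the wall tops.
- cover: Loose aluminium cover, about 0.25 kg: plate 120 x 104 x 8 mm (x, y, z) and a lip 72 mm wide, 4 mm thick, level with the underside, reaching 22 mm past the plate's +x edge (x = 82). Origin: centre of the plate's underside; z up, +x towards the lip. Starts flat on the bench, handle up, lip roughly away from the robot (yaw within 0.5 rad).
- cover_grip (a point): Centre of the cover's handle bar, (0, 0, 35) mm in the cover frame; axes as the cover. Black bar 12 mm wide in x, 80 long in y, 14 high (z 28 to 42) on legs at y = +-36; free below it down to the plate top, z = 8. The centre of mass is within 10 mm of straight below.
- cover_lip (a point): Middle of the lip's outer edge, (82, 0, 2) mm in the cover frame; axes as the cover.
- latch_knob (a point): Half-way up the latch's round black knob (12 mm in diameter, z 67 to 90 mm in the box frame; point at z = 79). It swings at 38 mm radius about the upright pivot at (-79, 0) mm in the box frame. Below it the latch arm, 46 x 15 x 4.5 mm, underside z = 62.5.
- latch (a joint): Latch angle, rad, growing clockwise from above. 0 = open, arm pointing to -x +y of the box (135 deg counterclockwise from its +x); 0.785 = along the box's +y; 2.356 = end stop, closed, arm along +x over the cover's front edge. Light friction (1 N at the knob), stays where left. Starts at 0.15 to 0.7.
- wax_jar: Bystander: pale jar with a grey lid, 58 mm in diameter, 58 high, standing to the left of the box. Origin at its underside.
- iron_head_2: Bystander: loose grey iron club head, 77 x 119 x 16 mm, lying to the right of the box, as the cover does: either may be the one nearer to the box. Origin at its underside.
- caliper: Bystander: caliper 66 x 200 x 13 mm lying at the right end of the bench. Origin at its underside.

How it is judged:
By the outcome, as a careful person would: the job done as asked, in the order asked, and still so for the second after the job is handed in, with the robot touching nothing.
It also fails if it takes over 51 s, if anything falls off the work surface, if the arm or the gripper's body presses on something with over 40 N, if the wrist force passes 120 N, or if a joint passes its speed limit or range.

## Working session

There is one attempt and no reset: what is moved stays moved. The work goes in short steps, Python scripts to look and compute and a shell command to move; the robot and the scene stay as the last step left them, time stands still between calls to the robot, and variables do not carry over. Pictures are saved under pics/ and viewed, at most 10 in all, crops included, and the job is handed in when it is done.

```bash
mkdir -p pics; ls; cat > h.py <<'E'
import numpy as np, cv2
from workcell import env, eyes
from scipy.spatial.transform import Rotation as R
def snap(n,f):
    p,d=eyes.read_camera(n); cv2.imwrite('pics/'+f+'.png',p[:,:,::-1]); np.save('pics/'+f+'.npy',d); return p,d
def cloud(n,d,T=None):
    c=eyes.calibration(n); v,u=np.mgrid[:384,:512]
    P=np.stack([(u-c['cx'])/c['fx']*d,(v-c['cy'])/c['fy']*d,d],-1)
    if 'R' in c: W=(P-np.array(c['t']))@np.array(c['R'])
    else:
        A=np.array(c['tool_from_camera']); W=P@A[:3,:3].T+A[:3,3]
        q=np.array(T['orientation']); W=R.from_quat(q[[1,2,3,0]]).apply(W.reshape(-1,3)).reshape(W.shape)+T['tcp_pos']
    W[d==0]=np.nan
    return W
E
python3 - <<'E'
from h import *
s=env.get_state(); print(s, env.pinch_z)
p,d=snap('top','top0')
W=cloud('top',d); np.save('pics/W.npy',W)
big=cv2.resize(p[:,:,::-1],(800,600),interpolation=cv2.INTER_CUBIC); cv2.imwrite('pics/topb.png',big)
E
```

```text
pics
{'clock': 0.0, 'joint_pos': array([ 9.98360110e-01,  3.14032081e-01,  4.49619762e-02,  1.30358834e+00,
       -2.96144001e-05,  1.43123370e+00]), 'qvel': array([ 0.0010568 ,  0.00045789, -0.00209613,  0.00053773,  0.00090789,
        0.00107802]), 'tau': array([ 3.39891631e-03, -4.80626428e+01,  2.98533690e+01,  1.93039019e-02,
       -4.81290954e-05, -2.07227888e-07]), 'tcp_pos': array([0.24091696, 0.52152788, 0.23038389]), 'orientation': array([-3.10620615e-04,  2.14750818e-01,  9.76668428e-01, -8.77840779e-04]), 'wrist_force': array([-0.01316866,  0.37400501,  0.6236759 ]), 'ft_torque': array([-0.05621812, -0.02008744,  0.04479296]), 'grip_force': 0.0, 'finger_gap': 0.08551244244859513} 0.0187
```

View pics/topb.png

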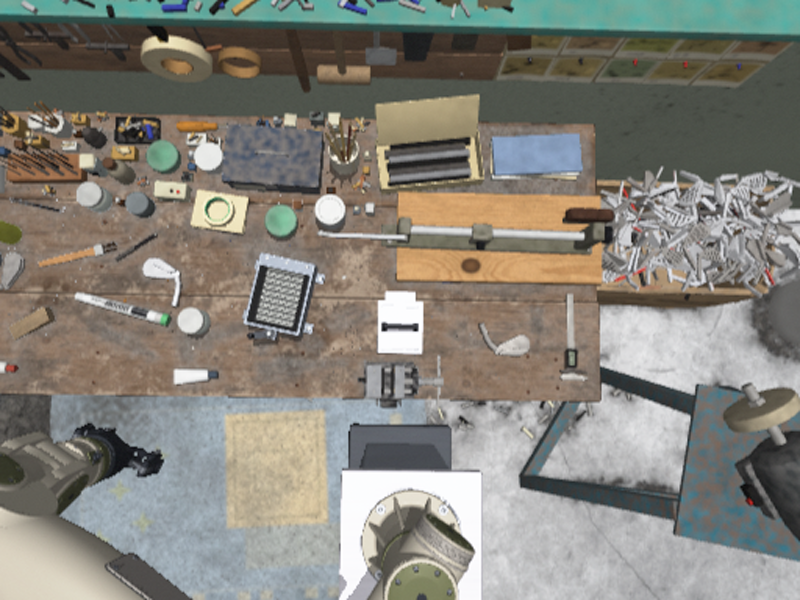

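The picture (scaled 1.5625x) shows the box at about (280,295), turned slightly clockwise, and the cover at (400,325) with its handle bar at (400,328). The jar is at (192,321), the club head at (505,342) and a vise at (395,380). Next I'll take an enlarged crop and heights.

```bash
python3 - <<'E'
from h import *
p=cv2.imread('pics/top0.png'); W=np.load('pics/W.npy')
c=p[150:260,150:290]; cv2.imwrite('pics/crop.png',cv2.resize(c,None,fx=5.4,fy=5.4,interpolation=cv2.INTER_CUBIC))
# handle/cover
z=W[...,2]
def rect(m,n):
    r=cv2.minAreaRect(W[m][:,:2].astype(np.float32)); print(n,m.sum(),r,np.nanmedian(z[m]))
reg=np.zeros(z.shape,bool); reg[180:232,238:274]=1
bright=p.min(2)>200
lab=cv2.connectedComponents((reg&bright).astype(np.uint8))[1]
rect(reg&bright,'cover'); rect(reg&(z>.03)&(z<.05),'handle')
reg[:]=0; reg[150:225,150:212]=1
rect(reg&(z>.052)&(z<.066),'boxrim')
k=reg&(z>.07)&(z<.1); print('knob',k.sum(),W[k].mean(0) if k.any() else 0, np.argwhere(k)[:5])
reg[:]=0; reg[225:262,225:290]=1; v=reg&(z>.02); print('vise',W[v].min(0),W[v].max(0))
E
```

```text
cover 941 ((nan, nan), (0.0, 0.0), 0.0) 0.008010477803704126
handle 72 ((0.47587934136390686, 0.03241430222988129), (0.010892936959862709, 0.07708004117012024), 0.6713688969612122) 0.0420289566616658
boxrim 609 ((0.526907205581665, 0.30437272787094116), (0.12558142840862274, 0.19171443581581116), 78.65071105957031) 0.06073208544593188
knob 43 [0.45041627 0.33676823 0.07761142] [[211 173]
 [212 167]
 [212 170]
 [212 171]
 [212 172]]
vise [ 0.30050926 -0.0603435   0.02062432] [0.40902418 0.1218176  0.09438875]
```

View pics/crop.png

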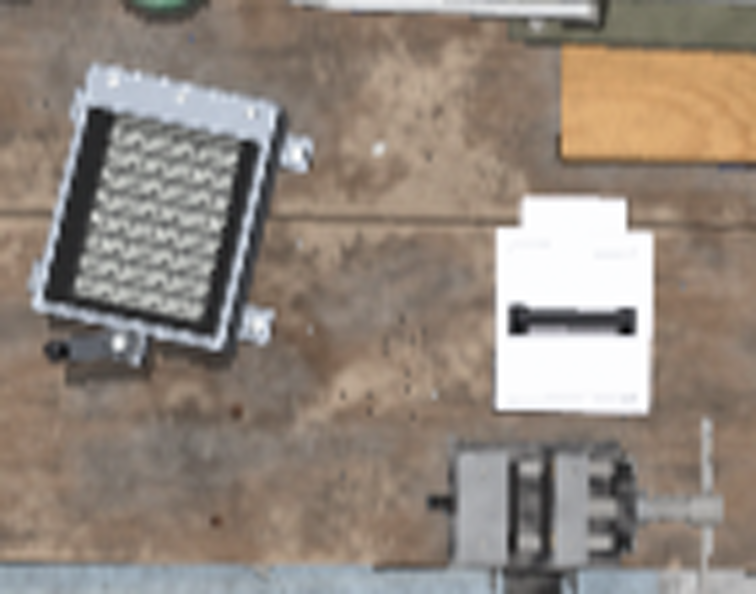

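The crop (5.4x, offset (150,150)) shows the rim corners at (92,68), (283,103), (225,350) and (37,305). The cover plate corners are at (496,229), (652,232), (650,413) and (496,411), with the bar from (510,320) to (635,320). The knob is at (56,350). Fitting poses from these.

```bash
cat >> h.py <<'E'
def onplane(n,uv,z):
    c=eyes.calibration(n); uv=np.array(uv,float)
    r=np.c_[(uv[:,0]-c['cx'])/c['fx'],(uv[:,1]-c['cy'])/c['fy'],np.ones(len(uv))]
    Rm=np.array(c['R']); o=-Rm.T@np.array(c['t']); D=r@Rm
    return (o+D*((z-o[2])/D[:,2])[:,None])[:,:2]
def fit2(model,pts):
    m=np.array(model,float);p=np.array(pts); a=m-m.mean(0); b=p-p.mean(0)
    th=np.arctan2((a[:,0]*b[:,1]-a[:,1]*b[:,0]).sum(),(a*b).sum())
    Rm=np.array([[np.cos(th),-np.sin(th)],[np.sin(th),np.cos(th)]])
    t=p.mean(0)-Rm@m.mean(0); return t,th,np.abs(p-(m@Rm.T+t)).max()
E
python3 - <<'E'
from h import *
f=lambda l:[((u+.5)/5.4-.5+150,(v+.5)/5.4-.5+150) for u,v in l]
print('box',fit2([(.092,.0625),(.092,-.0625),(-.07,-.0625),(-.07,.0625)],onplane('top',f([(92,68),(283,103),(225,350),(37,305)]),.061)))
print('cover',fit2([(.06,.052),(.06,-.052),(-.06,-.052),(-.06,.052)],onplane('top',f([(496,229),(652,232),(650,413),(496,411)]),.008)))
print('knob',onplane('top',f([(56,350)]),.09), 'handle',onplane('top',f([(573,320)]),.042))
E
```

```text
box (array([0.53171166, 0.30170413]), np.float64(-0.1943095848845463), np.float64(0.003143805082588824))
cover (array([0.47593737, 0.03185653]), np.float64(0.0038796918493688394), np.float64(0.0011477905065177124))
knob [[0.44832748 0.35533204]] handle [[0.4745884  0.03346395]]
```

```bash
python3 -m jog '[0.9,-1,0.4,0,0,-0.424,0, 0.9,-1,0.4,0,0,-0.424,0, 0.9,-1,0.4,0,0,-0.424,0, 0.9,-1,0.4,0,0,-0.424,0, 0.9,-1,0.4,0,0,-0.424,0, 0.9,-1,0.4,0,0,-0.424,0, 0.9,-1,0.4,0,0,-0.424,0, 0.9,-1,0.4,0,0,-0.424,0, 0.9,-1,0.4,0,0,-0.424,0, 0.9,-1,0.4,0,0,-0.424,0, 0.9,-1,0.4,0,0,-0.424,0, 0.9,-1,0.4,0,0,-0.424,0]'
python3 - <<'E'
from h import *
s=env.get_state(); print(s['tcp_pos'],s['orientation'],s['joint_pos'],s['qvel'].max())
p,d=snap('wrist','w1'); np.save('pics/W1.npy',cloud('wrist',d,s))
print(eyes.calibration('wrist'))
E
```

```text
clock: 1.05
tcp_pos: [0.4211, 0.3217, 0.3107]
orientation: [-0.0, 0.773, 0.634, -0.001]
wrist_force: [0.3, 0.3, -0.7]
finger_gap: 0.0424
grip_force: 0.0
[0.42105958 0.32166468 0.31071762] [-9.54092955e-05  7.73053490e-01  6.34340520e-01 -6.30051418e-04] [ 5.00829359e-01  2.16277299e-01  1.09876757e-01  1.46566943e+00
 -4.59178465e-05  2.26811143e+00] 0.00671069135561348
{'fx': 338.5590144427167, 'fy': 338.5590144427167, 'cx': 257.237952334977, 'cy': 191.09757354917173, 'tool_from_camera': array([[-5.67478000e-04, -9.46170362e-01, -3.23668539e-01,
         8.40964339e-02],
       [ 9.99999642e-01, -3.33555054e-04, -7.78197012e-04,
         7.23137648e-04],
       [ 6.28345672e-04, -3.23668865e-01,  9.46170213e-01,
        -1.42135914e-01],
       [ 0.00000000e+00,  0.00000000e+00,  0.00000000e+00,
         1.00000000e+00]])}
```

View pics/w1.png

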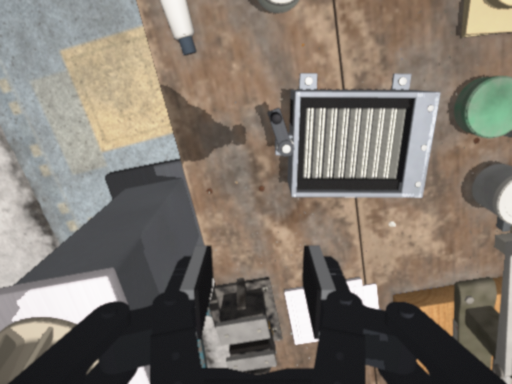

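The wrist picture shows the box with corners at about (295,91), (438,93), (424,196) and (292,196). The knob is at (276,117), the pivot at (286,149), and part of the cover is at (330,305).

```bash
cat >> h.py <<'E'
def rayplane(uv,z,s):
    c=eyes.calibration('wrist'); uv=np.array(uv,float); A=np.array(c['tool_from_camera'])
    r=np.c_[(uv[:,0]-c['cx'])/c['fx'],(uv[:,1]-c['cy'])/c['fy'],np.ones(len(uv))]@A[:3,:3].T
    q=R.from_quat(np.array(s['orientation'])[[1,2,3,0]]); D=q.apply(r); o=q.apply(A[:3,3])+s['tcp_pos']
    return (o+D*((z-o[2])/D[:,2])[:,None])[:,:2]
E
python3 - <<'E'
from h import *
s=env.get_state(); W=np.load('pics/W1.npy'); z=W[...,2]
reg=np.zeros(z.shape,bool); reg[85:205,288:445]=1
m=reg&(z>.056)&(z<.065)
r=cv2.minAreaRect(W[m][:,:2].astype(np.float32)); print(m.sum(),r,np.median(z[m]))
b=cv2.boxPoints(r); print(b)
print('bench z',np.nanmedian(z[210:230,230:280]))
print('box',fit2([(-.07,.0625),(.092,.0625),(.092,-.0625),(-.07,-.0625)],rayplane([(294.5,90.5),(438.5,93),(424,196.5),(291.5,196)],.061,s)))
# knob, pivot
print(rayplane([(276,117)],.09,s),rayplane([(286,149)],.067,s))
im=cv2.imread('pics/w1.png')[80:210,260:450]; cv2.imwrite('pics/w1c.png',cv2.resize(im,None,fx=4.2,fy=4.2,interpolation=cv2.INTER_CUBIC))
E
```

```text
4368 ((0.5395401120185852, 0.30194610357284546), (0.12502408027648926, 0.16910354793071747), 78.66841125488281) 0.06044132706866309
[[0.44435376 0.25726596]
 [0.6101609  0.22403935]
 [0.63472646 0.34662625]
 [0.46891934 0.37985286]]
bench z -0.0004413200549172325
box (array([0.53165193, 0.30513319]), np.float64(-0.19304702453912329), np.float64(0.002300018756342115))
[[0.44881928 0.35947661]] [[0.45451401 0.31861218]]
```

View pics/w1c.png

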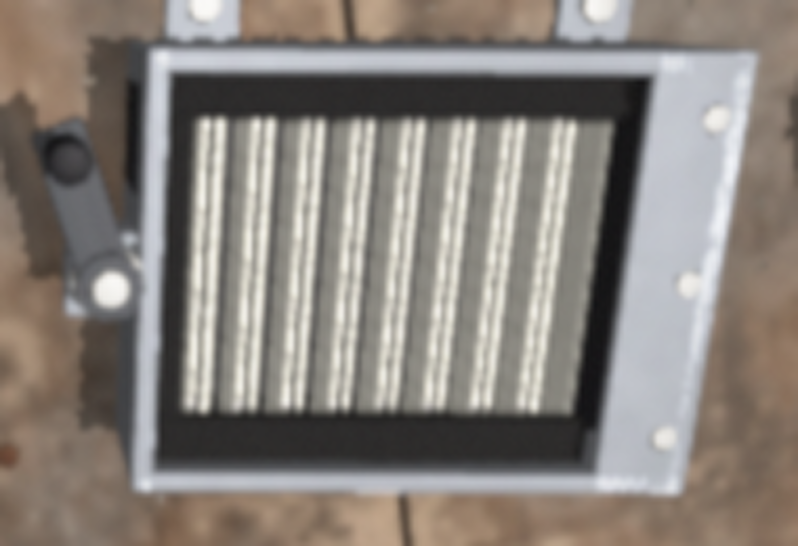

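```bash
python3 - <<'E'
from h import *
s=env.get_state()
f=lambda l:[((u+.5)/4.2-.5+260,(v+.5)/4.2-.5+80) for u,v in l]
t,th,e=fit2([(-.07,.0625),(.092,.0625),(.092,-.0625),(-.07,-.0625)],rayplane(f([(148,46),(757,53),(682,494),(133,492)]),.061,s)); print(t,th,e)
L=lambda P:(P-t)@np.array([[np.cos(th),-np.sin(th)],[np.sin(th),np.cos(th)]])
print(L(rayplane(f([(655,74),(597,470)]),.061,s)),'ledge front, exp x=.065')
print(L(rayplane(f([(170,74),(155,468)]),.061,s)),'front inner -.064, y .0565')
print(L(rayplane(f([(68,158)]),.09,s)),'knob')
E
```

```text
[0.53141409 0.30492003] -0.19770829058995676 0.0008329565837025821
[[ 0.0652063   0.0563828 ]
 [ 0.06572597 -0.05497182]] ledge front, exp x=.065
[[-0.06372163  0.05576954]
 [-0.06302364 -0.05501987]] front inner -.064, y .0565
[[-0.09189714  0.03702252]] knob
```

```bash
python3 -m jog '[0.275,-1,-0.5,0,0,0.062,0, 0.275,-1,-0.5,0,0,0.062,0, 0.275,-1,-0.5,0,0,0.062,0, 0.275,-1,-0.5,0,0,0.062,0, 0.275,-1,-0.5,0,0,0.062,0, 0.275,-1,-0.5,0,0,0.062,0, 0.275,-1,-0.5,0,0,0.062,0, 0.275,-1.0,-0.5,0,0,0.062,0]'
python3 -m jog '[0,-0.445,-0.1,0,0,0,0, 0,-0.445,-0.1,0,0,0,0, 0,-0.445,-0.1,0,0,0,0, 0,-0.445,-0.1,0,0,0,0, 0,-0.445,-0.1,0,0,0,0]'
python3 - <<'E'
from h import *
s=env.get_state(); print(s['tcp_pos'],s['orientation'])
p,d=snap('wrist','w2'); np.save('pics/W2.npy',cloud('wrist',d,s))
E
```

```text
clock: 1.77
tcp_pos: [0.4757, 0.1209, 0.2104]
orientation: [-0.001, 0.707, 0.707, -0.001]
wrist_force: [0.1, 0.6, 1.2]
finger_gap: 0.0429
grip_force: 0.0
clock: 2.18
tcp_pos: [0.4764, 0.0338, 0.1919]
orientation: [-0.0, 0.707, 0.708, 0.0]
wrist_force: [0.0, 0.6, 0.9]
finger_gap: 0.0427
grip_force: 0.0
[0.476375   0.03375894 0.1918606 ] [-1.95170537e-05  7.06623361e-01  7.07589699e-01  4.93610086e-04]
```

View pics/w2.png

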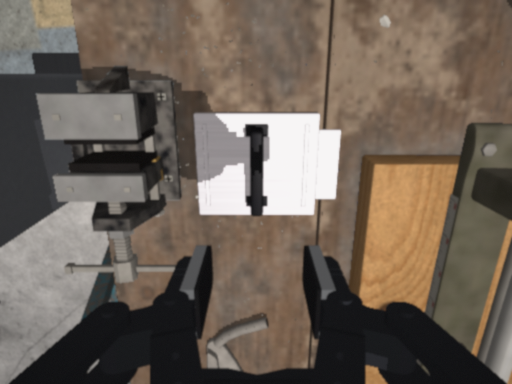

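The cover plate corners are at about (194,113), (320,113), (313,215) and (200,215). The bar runs from (257,125) to (257,214).

```bash
python3 - <<'E'
from h import *
s=env.get_state(); W=np.load('pics/W2.npy'); z=W[...,2]
reg=np.zeros(z.shape,bool); reg[115:225,235:280]=1
m=reg&(z>.036)&(z<.05)
r=cv2.minAreaRect(W[m][:,:2].astype(np.float32)); print('bar',m.sum(),r,np.median(z[m]),np.nanmedian(z[150:200,290:305]))
print('plate',fit2([(-.06,.052),(.06,.052),(.06,-.052),(-.06,-.052)],rayplane([(194,112.5),(320,112.5),(313.5,215.5),(199.5,215.5)],.008,s)))
E
```

```text
bar 1137 ((0.476344496011734, 0.03222643584012985), (0.011988033540546894, 0.0795852318406105), 0.3550211191177368) 0.04117158290802103 0.007709906609694506
plate (array([0.47678109, 0.03243226]), np.float64(-0.0005318367203468659), np.float64(0.0007620445244280877))
```

```bash
python3 -m jog '[0,-0.007,-0.2,0,0,0,0, 0,-0.007,-0.4,0,0,0,0, 0,-0.007,-0.6,0,0,0,0, 0,-0.007,-0.72,0,0,0,0, 0,-0.007,-0.8,0,0,0,0, 0,-0.007,-0.87,0,0,0,0, 0,-0.007,-0.87,0,0,0,0, 0,-0.007,-0.87,0,0,0,0]' && python3 -m jog '[0,0,0,0,0,0,-1, 0,0,0,0,0,0,-1, 0,0,0,0,0,0,-1, 0,0,0,0,0,0,-1, 0,0,0,0,0,0,-1, 0,0,0,0,0,0,-1, 0,0,0,0,0,0,-1, 0,0,0,0,0,0,-1]' 80
```

```text
clock: 2.9
tcp_pos: [0.4759, 0.0331, 0.0173]
orientation: [-0.001, 0.706, 0.708, -0.0]
wrist_force: [0.1, 0.0, -1.1]
finger_gap: 0.0425
grip_force: 0.0
clock: 3.57
tcp_pos: [0.4772, 0.0319, 0.0189]
orientation: [0.001, 0.707, 0.707, 0.001]
wrist_force: [-1.8, 2.1, 5.7]
finger_gap: 0.0102
grip_force: 78.6
```

```bash
python3 -m jog '[0,0,0.05,0,0,0,-1, 0,0,0.15,0,0,0,-1, 0,0,0.3,0,0,0,-1, 0,0,0.45,0,0,0,-1, 0,0.05,0.6,0,0,0,-1, 0.02,0.18,0.65,0,0,-0.02,-1, 0.04,0.33,0.65,0,0,-0.035,-1, 0.06,0.48,0.65,0,0,-0.05,-1, 0.08,0.63,0.65,0,0,-0.063,-1, 0.1,0.76,0.65,0,0,-0.063,-1, 0.1,0.8,0.65,0,0,-0.063,-1, 0.1,0.8,0.65,0,0,-0.063,-1]'
python3 - <<'E'
from h import *
s=env.get_state(); print(s['tcp_pos'],s['orientation'],s['wrist_force'],s['ft_torque'],s['finger_gap'])
E
```

```text
clock: 4.57
tcp_pos: [0.496, 0.1934, 0.1474]
orientation: [-0.0, 0.772, 0.635, 0.0]
wrist_force: [-0.1, -0.4, -2.4]
finger_gap: 0.0105
grip_force: 78.5
[0.49595152 0.19343263 0.14739826] [-7.06784691e-05  7.72229101e-01  6.35344144e-01  1.71580174e-04] [-0.08223104 -0.43321319 -2.39041664] [-0.05863355  0.03270489 -0.02202553] 0.010470185434788736
```

```bash
python3 -m jog '[0.03,0.1,0,0,0,-0.001,-1, 0.06,0.25,0,0,0,-0.001,-1, 0.09,0.4,0,0,0,-0.001,-1, 0.118,0.52,0,0.005,0.025,-0.001,-1, 0.118,0.57,0,0.01,0.05,-0.001,-1, 0.118,0.57,0,0.014,0.07,-0.001,-1, 0.118,0.57,0,0.0188,0.0936,-0.001,-1, 0.118,0.57,0,0.0188,0.0936,-0.001,-1, 0.118,0.57,0,0.0188,0.0936,-0.001,-1]'
cat >> h.py <<'E'
BT=np.array([.5314,.3049]); BY=-.1977; D=.018
def where(show=True):
    s=env.get_state(); q=R.from_quat(np.array(s['orientation'])[[1,2,3,0]])
    M=R.from_euler('z',-BY); z=M.apply(-q.apply([0,0,1])); x=M.apply(q.apply([0,1,0]))
    o=M.apply(s['tcp_pos']-np.r_[BT,0])-D*z
    P=o+.06*x
    print('tilt',np.arcsin(-x[2]),'yaw',np.arctan2(x[1],x[0]),'roll',np.arctan2(z[1],z[2]),'origin',(o*1e3).round(1),'P(60,0)',(P*1e3).round(1),'F',s['wrist_force'].round(1),'T',s['ft_torque'].round(2))
    return s
def goal(theta,dx,h,y=0):
    c,si=np.cos(theta),np.sin(theta); o=np.array([.06+dx-.06*c,y,.05+h+.06*si])+D*np.array([si,0,c])
    w=R.from_euler('z',BY).apply(o)+np.r_[BT,0]; s=env.get_state()
    print('goal',w.round(4),'shift',((w-s['tcp_pos'])/.2).round(4))
E
python3 - <<'E'
from h import *
where(); goal(.3,-.021,.035); goal(.3,-.021,.004)
p,d=snap('wrist','w3')
E
```

```text
clock: 5.32
tcp_pos: [0.5208, 0.3039, 0.1457]
orientation: [-0.115, 0.766, 0.625, -0.095]
wrist_force: [0.0, -0.2, -2.2]
finger_gap: 0.0101
grip_force: 78.9
tilt 0.300260971823004 yaw -0.005458957023401604 roll 0.00038348369403428355 origin [-15.6  -3.  128.5] P(60,0) [ 41.7  -3.3 110.7] F [ 0.  -0.2 -2.2] T [-0.07 -0.48  0.01]
goal [0.5187 0.3075 0.1199] shift [-0.0105  0.0175 -0.1288]
goal [0.5187 0.3075 0.0889] shift [-0.0105  0.0175 -0.2838]
```

View pics/w3.png

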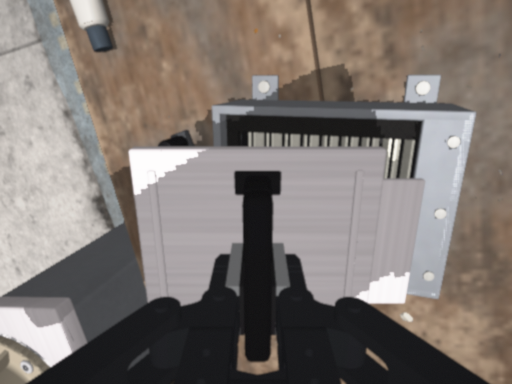

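The cover is held tilted, lip at about (400,240) just in front of the ledge's front edge at (420,180) and still above the box. Nudging and lowering now.

```bash
python3 -m jog '[-0.01,0.01,-0.05,0,0,0.001,-1, -0.01,0.015,-0.13,0,0,0.001,-1, -0.01,0.015,-0.18,0,0,0.0015,-1, -0.01,0.015,-0.18,0,0,0.0015,-1, -0.01,0.015,-0.18,0,0,0.0015,-1]'; python3 -c "
from h import *
for i in range(3): where(); eyes.read_camera('wrist')
goal(.3,-.021,.004)"
```

```text
clock: 5.78
tcp_pos: [0.5166, 0.3086, 0.1113]
orientation: [-0.115, 0.764, 0.628, -0.095]
wrist_force: [0.1, -0.2, -2.4]
finger_gap: 0.0103
grip_force: 78.8
tilt 0.30046759843572324 yaw 0.0025409348352762504 roll 0.0015986845342669373 origin [-20.5   0.7  94.1] P(60,0) [36.8  0.8 76.4] F [ 0.1 -0.2 -2.4] T [-0.07 -0.39  0.02]
tilt 0.29939713378030997 yaw 0.002532233225912156 roll 0.0008532779277258733 origin [-19.9   1.   94.7] P(60,0) [37.4  1.1 77. ] F [ 0.2  0.6 -3.8] T [-0.07 -0.44 -0.01]
tilt 0.2986607431508172 yaw 0.002596990668073189 roll 0.00030735468725760496 origin [-19.4   1.1  95.1] P(60,0) [37.9  1.3 77.4] F [-0.3  1.  -2.9] T [-0.05 -0.5   0.01]
goal [0.5187 0.3075 0.0889] shift [ 0.003  -0.0069 -0.1172]
```

```bash
python3 -m jog '[0,-0.005,-0.05,0,0,-0.0008,-1, 0,-0.005,-0.09,0,0,-0.0008,-1, 0,-0.005,-0.117,0,0,-0.0008,-1, 0,-0.005,-0.117,0,0,-0.0008,-1, 0,-0.005,-0.117,0,0,-0.0008,-1]'; python3 -c "
from h import *
where(); snap('wrist','w4'); where()
goal(.3,.0,.003)"
```

```text
clock: 6.35
tcp_pos: [0.5173, 0.3074, 0.0871]
orientation: [-0.116, 0.765, 0.626, -0.095]
wrist_force: [0.1, -0.2, -3.6]
finger_gap: 0.0107
grip_force: 79.0
tilt 0.30129843838420844 yaw -0.0008588272058754218 roll 0.0008433563367381527 origin [-19.6  -0.3  69.9] P(60,0) [37.7 -0.4 52.1] F [ 0.1 -0.2 -3.6] T [-0.08 -0.45  0.02]
tilt 0.30065870191167404 yaw -0.0006750277853980842 roll 0.0005056266261319746 origin [-19.4  -0.2  70.4] P(60,0) [37.9 -0.2 52.6] F [ 0.4  0.  -2.7] T [-0.09 -0.44 -0.01]
goal [0.5392 0.3033 0.0879] shift [ 0.1084 -0.0209  0.0019]
```

View pics/w4.png

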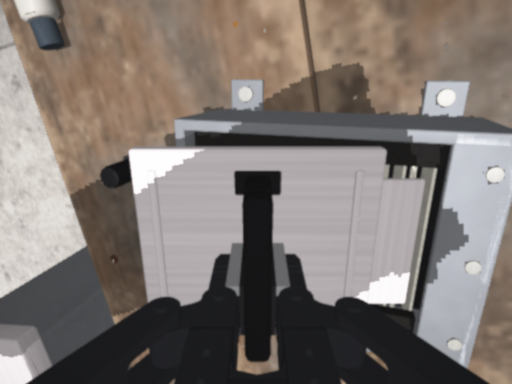

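The lip end at (420,200) is now below the rim, just in front of the ledge edge at (440,190). Sliding it under.

```bash
python3 -m jog '[0.03,-0.006,0,0,0,0,-1, 0.06,-0.012,0,0,0,0,-1, 0.085,-0.017,0,0,0,0,-1, 0.1,-0.02,0,0,0,0,-1, 0.1,-0.02,0,0,0,0,-1, 0.1,-0.02,0,0,0,0,-1]'; python3 -c "
from h import *
where();eyes.read_camera('wrist'); where()
for t in(.2,.1,0): goal(t,.0,.002)"
```

```text
clock: 6.9
tcp_pos: [0.5382, 0.3034, 0.0878]
orientation: [-0.116, 0.765, 0.626, -0.095]
wrist_force: [0.0, 0.8, -3.3]
finger_gap: 0.0103
grip_force: 79.0
tilt 0.29986719826739927 yaw -0.0009571991254879703 roll -0.00015630199695718737 origin [ 1.6 -0.1 70.6] P(60,0) [58.9 -0.1 52.9] F [ 0.   0.8 -3.3] T [-0.05 -0.45  0.02]
tilt 0.30015770060829516 yaw -0.0007566980462632035 roll 8.51653863034669e-05 origin [ 1.2 -0.1 70.6] P(60,0) [58.5 -0.1 52.9] F [-0.1  0.3 -3.4] T [-0.04 -0.43 -0.08]
goal [0.5361 0.304  0.0816] shift [-0.0086  0.0022 -0.0313]
goal [0.5335 0.3045 0.0759] shift [-0.0217  0.0048 -0.0596]
goal [0.5314 0.3049 0.07  ] shift [-0.032   0.0069 -0.0891]
```

```bash
python3 -m jog '[-0.004,0.001,-0.015,-0.0031,-0.0156,0,-1, -0.008,0.002,-0.031,-0.0062,-0.0312,0,-1, -0.015,0.003,-0.046,-0.0094,-0.0468,0,-1, -0.021,0.005,-0.061,-0.0125,-0.0624,0,-1, -0.025,0.0055,-0.071,-0.0145,-0.072,0,-1, -0.027,0.006,-0.079,-0.0162,-0.0811,0,-1, -0.027,0.006,-0.079,-0.0162,-0.0811,0,-1, -0.027,0.006,-0.079,-0.0162,-0.0811,0,-1]'; python3 -c "
from h import *
where();eyes.read_camera('wrist'); where()
goal(0,0,.001);goal(0,0,0)"
```

```text
clock: 7.62
tcp_pos: [0.5314, 0.305, 0.0724]
orientation: [-0.016, 0.773, 0.634, -0.013]
wrist_force: [0.5, 0.6, -2.3]
finger_gap: 0.0102
grip_force: 79.0
tilt 0.04118482002252349 yaw 0.00043601867370480525 roll 9.261820329368289e-05 origin [-0.8  0.1 54.5] P(60,0) [59.2  0.1 52. ] F [ 0.5  0.6 -2.3] T [-0.02 -0.06 -0.01]
tilt 0.04082342158287565 yaw -6.29872921707432e-05 roll -0.00012379920216469106 origin [-0.1  0.2 54.5] P(60,0) [59.9  0.1 52. ] F [-0.1 -0.5 -3.6] T [ 0.03 -0.1  -0.05]
goal [0.5314 0.3049 0.069 ] shift [-0.0034 -0.0001 -0.0172]
goal [0.5314 0.3049 0.068 ] shift [-0.0034 -0.0001 -0.0222]
```

```bash
python3 -m jog '[0,0,-0.01,-0.0013,-0.0064,0,-1, 0,0,-0.016,-0.0026,-0.013,0,-1, 0,0,-0.02,-0.0026,-0.013,0,-1, 0,0,-0.0225,-0.0026,-0.013,0,-1, 0,0,-0.0225,-0.0026,-0.013,0,-1]'; python3 -c "
from h import *
where();eyes.read_camera('wrist'); where()"
```

```text
clock: 8.08
tcp_pos: [0.5331, 0.3049, 0.0689]
orientation: [0.0, 0.774, 0.634, 0.001]
wrist_force: [-3.7, -1.5, 5.0]
finger_gap: 0.0102
grip_force: 80.2
tilt -0.0016606144873314507 yaw -0.0007871891997327404 roll -0.0008403904729648333 origin [ 1.7  0.3 50.9] P(60,0) [61.7  0.3 51. ] F [-3.7 -1.5  5. ] T [-0.21  0.43  0.05]
tilt -0.0016454268412064831 yaw -0.0008118109191728723 roll -0.0008262849468644972 origin [ 1.7  0.3 50.9] P(60,0) [61.7  0.3 51. ] F [-1.2 -0.3  5. ] T [-0.19  0.43 -0.01]
```

```bash
python3 -m jog '[0,0,-0.002,0.0002,0.0012,0,-1, 0,0,-0.003,0.0002,0.0012,0,-1, 0,0,-0.003,0.0002,0.0012,0,-1]'; python3 -c "
from h import *
s=where();p,d=snap('wrist','w5')
W=cloud('wrist',d,s); M=R.from_euler('z',-BY).as_matrix()
B=(W-np.r_[BT,0])@M.T*1e3
def at(x0,x1,y0,y1):
    m=(B[...,0]>x0)&(B[...,0]<x1)&(B[...,1]>y0)&(B[...,1]<y1)&(B[...,2]>45)&(B[...,2]<66); return m.sum(), np.median(B[m][:,2]).round(2) if m.any() else 0
print('plate near',at(-57,-50,10,50),'far',at(50,57,10,50),'near left',at(-57,-50,-50,-5),'far',at(50,57,-50,-5))
print('rim y+',at(-60,60,58,61),'ledge',at(68,90,-50,50),'front',at(-69,-65,-50,50))
"
```

```text
clock: 8.38
tcp_pos: [0.533, 0.3049, 0.0689]
orientation: [-0.001, 0.774, 0.634, -0.0]
wrist_force: [-3.8, -1.1, 9.3]
finger_gap: 0.0102
grip_force: 80.7
tilt 0.002146606409610184 yaw -0.0007745443419450528 roll -0.000884992157390681 origin [ 1.6  0.3 50.9] P(60,0) [61.6  0.3 50.7] F [-3.8 -1.1  9.3] T [-0.3   0.69 -0.03]
plate near (np.int64(1120), np.float64(57.55)) far (np.int64(1104), np.float64(57.78)) near left (np.int64(532), np.float64(57.56)) far (np.int64(478), np.float64(57.75))
rim y+ (np.int64(1813), np.float64(60.58)) ledge (np.int64(7480), np.float64(60.52)) front (np.int64(1248), np.float64(60.52))
```

View pics/w5.png

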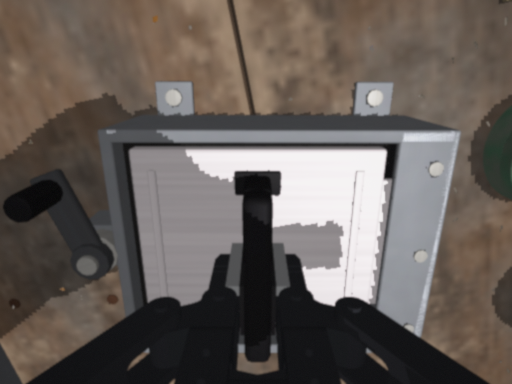

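The cover plate lies flat inside the rim, 3 mm below the wall tops at both ends. The knob is at (35,200) with its pivot at (88,265). Releasing and rising.

```bash
python3 -m jog '[0,0,0.003,0,0,0,-0.5, 0,0,0.003,0,0,0,-0.2, 0,0,0.003,0,0,0,0, 0,0,0.003,0,0,0,0, 0,0,0.003,0,0,0,0, 0,0,0.1,0,0,0,0, 0,0,0.25,0,0,0,0, 0,0,0.45,0,0,0,0, -0.1,0.05,0.6,0,0,0,0, -0.2,0.1,0.6,0,0,0,0, -0.2,0.1,0.6,0,0,0,0, -0.2,0.1,0.6,0,0,0,0]' 20; python3 -c "
from h import *
eyes.read_camera('wrist');s=where();print(s['tcp_pos'],s['orientation'],s['finger_gap']);p,d=snap('wrist','w6')
W=cloud('wrist',d,s); M=R.from_euler('z',-BY).as_matrix()
B=(W-np.r_[BT,0])@M.T*1e3
def at(x0,x1,y0,y1,z0=45,z1=66):
    m=(B[...,0]>x0)&(B[...,0]<x1)&(B[...,1]>y0)&(B[...,1]<y1)&(B[...,2]>z0)&(B[...,2]<z1); return m.sum(), np.median(B[m],0).round(2)
print('near',at(-57,-50,10,50),'far',at(50,57,10,50),'near',at(-57,-50,-50,-5),'far',at(50,57,-50,-5))
print('rim',at(-60,60,58,61),at(68,90,-50,50)); print('knobtop',at(-125,-70,5,60,86,94))
"
```

```text
clock: 9.43
tcp_pos: [0.4918, 0.3254, 0.1876]
orientation: [-0.001, 0.773, 0.634, -0.0]
wrist_force: [0.9, 0.0, -0.3]
finger_gap: 0.0427
grip_force: 0.0
tilt 0.0021567242716166155 yaw 0.0003706740746625261 roll 0.00034454464194776503 origin [-42.4  11.9 168.8] P(60,0) [ 17.6  11.9 168.6] F [ 0.4  0.8 -0.6] T [ 0.02 -0.    0.01]
[0.4921573  0.32487292 0.18677105] [-7.24950655e-04  7.73320567e-01  6.34014281e-01 -8.16609443e-04] 0.042869907305484754
near (np.int64(395), array([-53.69,  31.07,  57.59])) far (np.int64(395), array([53.65, 30.97, 57.74])) near (np.int64(378), array([-53.52, -26.51,  57.51])) far (np.int64(357), array([ 53.68, -27.21,  57.69]))
rim (np.int64(607), array([-0.09, 59.54, 60.59])) (np.int64(2947), array([79.09,  4.29, 60.54]))
knobtop (np.int64(205), array([-90.52,  35.64,  89.27]))
```

View pics/w6.png

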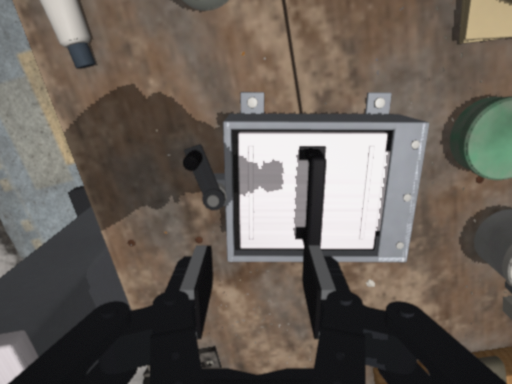

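The cover is seated after release. The knob at (194,158) is in box coordinates (-91,36), latch about 0.47. Descending on the knob.

```bash
python3 -m jog '[-0.1,0.08,0,0,0,0,0, -0.2135,0.167,-0.05,0,0,0,0, -0.2135,0.167,-0.2,0,0,0,0, -0.2135,0.167,-0.36,0,0,0,0, -0.2135,0.167,-0.47,0,0,0,0, -0.2135,0.167,-0.54,0,0,0,0, -0.2135,0.167,-0.57,0,0,0,0, -0.2135,0.167,-0.57,0,0,0,0, -0.2135,0.167,-0.57,0,0,0,0]'; python3 -m jog '[0,0,0,0,0,0,-1, 0,0,0,0,0,0,-1, 0,0,0,0,0,0,-1, 0,0,0,0,0,0,-1, 0,0,0,0,0,0,-1, 0,0,0,0,0,0,-1]' 20
python3 -c "
from h import *
eyes.read_camera('wrist');s=env.get_state();p=s['tcp_pos'];print(p)
c=R.from_euler('z',BY).apply([-.079,0,0])[:2]+BT; v=p[:2]-c; print(np.hypot(*v), np.degrees(np.arctan2(v[1],v[0])-BY))
M=R.from_euler('z',BY); k0=M.apply([.038*np.cos(np.radians(108.3)),.038*np.sin(np.radians(108.3)),0])
for a in (95,80,65,50,35,20,10,0,-4): a=np.radians(a); print(round(np.degrees(a)),((M.apply([.038*np.cos(a),.038*np.sin(a),0])-k0)[:2]/.2).round(3))"
```

```text
clock: 10.28
tcp_pos: [0.4501, 0.3579, 0.0728]
orientation: [-0.001, 0.774, 0.633, -0.001]
wrist_force: [0.4, -0.2, -0.7]
finger_gap: 0.0422
grip_force: 0.0
clock: 10.78
tcp_pos: [0.4504, 0.359, 0.0742]
orientation: [-0.001, 0.773, 0.634, 0.001]
wrist_force: [0.2, 2.9, 5.5]
finger_gap: 0.0105
grip_force: 20.3
[0.45041375 0.35895038 0.07417241]
0.03869453081767781 106.55430624711857
95 [0.044 0.   ]
80 [ 0.092 -0.012]
65 [ 0.136 -0.036]
50 [ 0.171 -0.07 ]
35 [ 0.197 -0.112]
20 [ 0.211 -0.16 ]
10 [ 0.213 -0.193]
0 [ 0.209 -0.226]
-4 [ 0.206 -0.239]
```

```bash
python3 -m jog '[0.044,0,0,0,0,0,-1, 0.092,-0.012,0,0,0,0,-1, 0.136,-0.036,0,0,0,0,-1, 0.171,-0.07,0,0,0,0,-1, 0.197,-0.112,0,0,0,0,-1, 0.211,-0.16,0,0,0,0,-1, 0.213,-0.193,0,0,0,0,-1, 0.209,-0.226,0,0,0,0,-1, 0.206,-0.239,0,0,0,0,-1, 0.206,-0.239,0,0,0,0,-1, 0.206,-0.239,0,0,0,0,-1]'
python3 -c "
from h import *
s=env.get_state();p=s['tcp_pos']
c=R.from_euler('z',BY).apply([-.079,0,0])[:2]+BT; v=p[:2]-c; print(p,np.hypot(*v), np.degrees(np.arctan2(v[1],v[0])-BY),s['wrist_force'],s['grip_force'])"
```

```text
clock: 11.75
tcp_pos: [0.4908, 0.3103, 0.0734]
orientation: [-0.001, 0.774, 0.634, -0.001]
wrist_force: [-2.2, 0.5, 5.4]
finger_gap: 0.0107
grip_force: 21.0
[0.49076745 0.31034276 0.07344226] 0.03818156217404228 -3.970928104469412 [-2.22597995  0.47909704  5.39121895] 20.98285585641861
```

```bash
python3 -m jog '[-0.003,-0.012,0,0,0,0,-1, -0.006,-0.022,0,0,0,0,-1, -0.006,-0.022,0,0,0,0,-1, -0.006,-0.022,0,0,0,0,-1]'
python3 -c "
from h import *
s=env.get_state();p=s['tcp_pos']
c=R.from_euler('z',BY).apply([-.079,0,0])[:2]+BT; v=p[:2]-c; print(p,np.hypot(*v), np.degrees(np.arctan2(v[1],v[0])-BY),s['wrist_force'],s['ft_torque'])"
```

```text
clock: 12.08
tcp_pos: [0.4905, 0.309, 0.0736]
orientation: [-0.002, 0.773, 0.634, 0.002]
wrist_force: [-0.7, 10.1, 1.7]
finger_gap: 0.0107
grip_force: 20.6
[0.49050467 0.30897899 0.07357694] 0.03831295179869147 -6.042277628176096 [-0.68566677 10.13782425  1.71339061] [2.00641521 0.02332669 0.07573807]
```

The 10 N reaction along +y means the end stop is reached. Letting go and rising.

```bash
python3 -m jog '[0,0,0,0,0,0,-0.4, 0,0,0,0,0,0,-0.4, 0,0,0,0,0,0,-0.4, 0,0,0,0,0,0,-0.4, 0,0,0.1,0,0,0,-0.4, 0,0,0.25,0,0,0,-0.4, 0,0,0.45,0,0,0,-0.4, 0,0,0.65,0,0,0,-0.4, 0,0,0.65,0,0,0,-0.4, 0,0,0.65,0,0,0,-0.4]'
python3 -c "
from h import *
eyes.read_camera('wrist');s=env.get_state();p,d=snap('wrist','w7')
W=cloud('wrist',d,s); M=R.from_euler('z',-BY).as_matrix()
B=(W-np.r_[BT,0])@M.T*1e3
def at(x0,x1,y0,y1,z0=45,z1=62):
    m=(B[...,0]>x0)&(B[...,0]<x1)&(B[...,1]>y0)&(B[...,1]<y1)&(B[...,2]>z0)&(B[...,2]<z1); return m.sum(), np.median(B[m],0).round(2)
print('near',at(-57,-50,10,50),'far',at(50,57,10,50),'near',at(-57,-50,-50,-10),'far',at(50,57,-50,-5))
k=at(-60,-20,-25,25,86,94); print(k,s['wrist_force'])"
```

```text
clock: 12.92
tcp_pos: [0.4915, 0.3064, 0.206]
orientation: [0.0, 0.774, 0.634, 0.002]
wrist_force: [-0.6, -0.2, -0.6]
finger_gap: 0.0257
grip_force: 0.0
near (np.int64(385), array([-53.58,  30.93,  57.66])) far (np.int64(380), array([53.56, 31.32, 57.82])) near (np.int64(319), array([-53.3 , -29.34,  57.63])) far (np.int64(345), array([ 53.67, -26.93,  57.71]))
(np.int64(169), array([-40.25,  -0.33,  89.28])) [ 0.14609166 -0.28417907 -0.47346617]
```

View pics/w7.png

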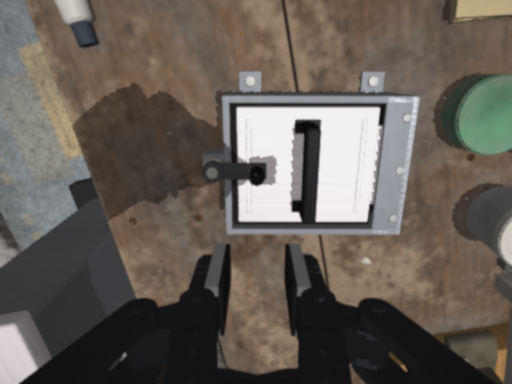

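The latch arm points along the box's +x, from its pivot at (211,172) to the knob at (257,174), over the cover's front edge. The cover is flat and the gripper is clear, so I'm handing in.

```bash
python3 -c "
from workcell import env
print(env.hand_in())"
```

```text
the job is handed in; nothing more can be done
None
```

The cover sits flat and fully home, hooked under the ledge, and the latch is turned to its end stop and released; I handed the job in at about 13 s with the robot clear and without touching the jar, club head or caliper.

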